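# Find the full concentrate cartridge by weight and seat it in the dosing base

## Robot

A 7-joint arm with a two-finger parallel gripper is mounted at the origin on the work surface. World frame = base frame: x ahead of the robot, y to its left, z up, the work surface at z = 0. Lengths are in m, angles in rad, forces in N, time in s.
With the tool pointing down it reaches from about 0.4 to 0.875 m from the base axis. Payload 4.4 kg.
Tool frame: the origin (TCP) lies midway between the tips of the shut fingers; the grasp point (between the pads) lies 19 mm behind it; x points along the fingers, y is the direction in which the jaws open and shut, and the axes are right-handed (so a half turn about x gives the same grasp; the last joint's range is limited). The gripper opens to 85 mm and grips with 20 to 120 N. Pads are 22 mm wide; open, the fingers measure 114 mm over their backs; the gripper's body (76 mm by 85 mm) begins 54 mm behind the grasp point. The pads swing forward as they close: fully open they stand 13 mm farther back than shut.
Start: joints at [1.271, 0.628, 0.038, 1.517, -0.027, 0.996, -0.02], TCP at [0.151, -0.632, 0.231] pointing down, gripper open.
Joint ranges: [-3.06, 3.06], [-0.37, 2.12], [-1.25, 1.32], [0.18, 2.47], [-1.1, 4.24], [0.23, 1.98], [-2.94, 2.94]. Speed limits (rad/s): [2.57, 2.57, 3.14, 3.14, 3.14, 3.14, 3.14].

## Interface

Orientations are given as a unit quaternion [w, x, y, z].
In Python, from station import env gives the robot as it stands.
- The arm moves only by the shell command python3 -m pendant 'ROWS' [FORCE]. ROWS is JSON, a list of rows, each a list of 5 numbers: the shift along the tool's x, y, z in cm, then the turn about the tool's x in rad, then the closure, from 0 (fully open) to 1 (shut). A call has 1 to 10 rows; each row is the pose to reach, as a shift and turn from the pose measured when the call began, along the tool's axes at that moment; what a row does not reach only later rows make up. A row lasts 1/12 s, in which the tool goes at most 41.7 mm and 7.16 degrees, less where a joint would pass 70% of its speed; a pose out of reach is approached as far as the arm can. A call with a gripper value outside its range is refused whole. The fingers move at their own pace and stop on an object; FORCE is the grip in N (left out, the last holds). Time passes only in rows, so rows that repeat a pose let the fingers close. It gives the time, the measured TCP pose, the force and the opening at its end, in the units of the state.
- env.get_obs(): the state, without advancing time (a new reading comes with each control period).
- env.camera(name): name is "scene" or "top" or "wrist"; returns a dict with "img" (480x640x3 uint8, blue, green, red), "depth" (480x640 float32, m along the optical axis (not along the pixel's ray), 0 where there is no reading), "vertical_fov" (degrees; the focal length in pixels is half the picture's height over the tangent of half this angle, whatever the lens; pixels are square), "cx", "cy" (the principal point, pixels), "rvec" (rotation vector, rad) and "tvec" (3), from world to camera coordinates, as OpenCV has them. Camera axes: x right, y down, z forward; pixel columns grow to the right and rows downward; lengths in m; the calibration is good to about 2 mm. A picture is of the moment at which its call begins.
- env.hand_in(): hands the job in, once; it reports no verdict.
The state is a dict: "time_s": time; "joint_pos": joint angles; "joint_vel": joint speeds; "tau": joint torques, N m; "eef_pos": TCP position; "tcp_rot": TCP orientation; "force": force on the tool from outside, world axes, zero at the start; "wrist_torque": the same for the moment, N m; "opening": finger opening in m.
Only numpy, scipy, OpenCV 4.12 (cv2) and the standard library are available. Lean on these libraries where they do the work, as an engineer would, in place of code of your own. Each camera call takes 0.05 s, during which the arm holds its last target. There are 200 camera calls.

## Task

The spray bottle is empty: one of the three identical cartridges in the rack is still full, the other two are used up, and only their weight tells. Lift them just clear one at a time to feel which is heavy, set the full one upright in the square well of the dosing base and press it gently down until its plate is fully home against the stop, never with more than about 2 kg (20 N), then let go. The empty ones must end standing in the rack, and the spray bottle, peg jar and scoop holder are to be left alone.

Things in the scene. Friction and masses are not known exactly. Their poses are not given: they have to be found in the camera images.
- cart_a_mid (a point): one of three outwardly identical sealed opaque orange plastic cartridges, square, 50 x 50 mm and 100 mm tall, standing upright in one of the rack's pockets with its sides parallel to the rack's; its walls are stiff, with a loose block inside that rattles by about 1.5 mm; this point is its centre, half-way up (50 mm above its underside), z along its height, x and y square to its sides
- cart_b_mid (a point): one of three outwardly identical sealed opaque orange plastic cartridges, square, 50 x 50 mm and 100 mm tall, standing upright in one of the rack's pockets with its sides parallel to the rack's; its walls are stiff, with a loose block inside that rattles by about 1.5 mm; this point is its centre, half-way up (50 mm above its underside), z along its height, x and y square to its sides
- cart_c_mid (a point): one of three outwardly identical sealed opaque orange plastic cartridges, square, 50 x 50 mm and 100 mm tall, standing upright in one of the rack's pockets with its sides parallel to the rack's; its walls are stiff, with a loose block inside that rattles by about 1.5 mm; this point is its centre, half-way up (50 mm above its underside), z along its height, x and y square to its sides
- cart_a: the same cartridge as cart_a_mid, origin at the centre of its underside. Full, a cartridge weighs 300 to 380 g; used up, 110 to 135 g; exactly one is full
- cart_b: the same cartridge as cart_b_mid, origin at the centre of its underside. Full, a cartridge weighs 300 to 380 g; used up, 110 to 135 g; exactly one is full
- cart_c: the same cartridge as cart_c_mid, origin at the centre of its underside. Full, a cartridge weighs 300 to 380 g; used up, 110 to 135 g; exactly one is full
- rack: fixed grey rack block, 90 (its x) x 240 (its y) x 30 mm high, origin at the centre of its underside; three square pockets 54 mm wide and 22 mm deep (floors 8 mm above the underside), centred on x = 0 and y = -75, 0 and +75 mm, one cartridge in each. Take a cartridge by its two sides that face along the rack's x, where there is free room
- base: fixed white dosing base, a block 120 x 120 x 60 mm high with a black spout and drip tray at its -x side (reaching 105 mm from its centre, below the block's top) and a blue reservoir, 54 mm high, at its +x side (reaching 90 mm); origin at the centre of its underside; the square well has its sides along the base's x and y
- base_well (a point): centre of the well's mouth, at the level of the block's top (60 mm above the base's underside). The well is 55 mm square with a 3 mm chamfer; a flat black plate in it carries the cartridge. The plate's rest height is set by a hidden screw: before it is pressed its top lies anywhere from 16 to 26 mm below the mouth, and it must be felt for
- base_plate (a joint): how far the plate in the well has been pushed down from its rest height, in m: 0 at rest, 0.010 at its stop. Plate and stop sit together on a rubber buffer that yields about 1 mm per 4 N (up to 6 mm, not counted in this value). It slides stiffly, taking about 8 N downward (cartridge weight included), does not move under a cartridge's weight and stays where it is left. Home means over 0.008
- spray: bystander: empty aluminium spray bottle with a white head, 62 mm across, 190 mm tall, loose, origin at the centre of its underside
- peg_jar: bystander: glass jar of clothes pegs with a wooden lid, 84 mm across, 112 mm tall, loose, origin at the centre of its underside
- scoop_holder: bystander: grey plastic holder 80 x 110 x 60 mm with a teal scoop in it whose handle rises to 160 mm, loose, origin at the centre of its underside. (A closed beige bin, 225 mm tall, also stands fixed about 0.58 m to the left of the robot and 0.36 m ahead, out of the way.)
There are look-alikes about, which are no part of the job. What is shaped like the cart_c but turquoise is not meant. Leave any blue look-alike of the cart_a alone.

How it is judged:
By the outcome, as a careful person would: the job done as asked, in the order asked, and still so for the second after the job is handed in, with the robot touching nothing.
It also fails if it takes over 64 s, if anything falls off the work surface, if the arm or the gripper's body presses on something with over 40 N, if the wrist force passes 120 N, or if a joint passes its speed limit or range.

## Working session

There is one attempt and no reset: what is moved stays moved. The work goes in short steps, Python scripts to look and compute and a shell command to move; the robot and the scene stay as the last step left them, time stands still between calls to the robot, and variables do not carry over. Pictures are saved under pics/ and viewed, about 8 in all and at most 12, crops included, and the job is handed in when it is done.

```bash
mkdir -p pics; ls; cat > h.py <<'E'
import numpy as np, cv2
from station import env
from scipy.spatial.transform import Rotation as R
def cam(n):
    c=env.camera(n); h=c["img"].shape[0]
    c["f"]=h/2/np.tan(np.radians(c["vertical_fov"])/2)
    c["Rm"]=cv2.Rodrigues(np.array(c["rvec"],float))[0]; c["t"]=np.array(c["tvec"],float).ravel()
    return c
def cloud(c):
    d=c["depth"]; v,u=np.mgrid[:d.shape[0],:d.shape[1]]
    p=np.stack([(u-c["cx"])/c["f"]*d,(v-c["cy"])/c["f"]*d,d],-1)
    return (p-c["t"])@c["Rm"]
def tool(): 
    o=env.get_obs(); q=o["tcp_rot"]; return np.array(o["eef_pos"]),R.from_quat([q[1],q[2],q[3],q[0]]).as_matrix(),o
E
python3 - <<'E'
from h import *
for n in ("top","scene"):
    c=cam(n); cv2.imwrite(f"pics/{n}0.png",c["img"]); np.save(f"{n}0.npy",cloud(c)); print(n,c["f"],c["t"]@-c["Rm"])
p,r,o=tool(); print(p,r.round(3),o["force"],o["opening"],o["time_s"])
E
```

```text
pics
top 496.9003999103668 [0.51538391 0.03816226 1.04913346]
scene 502.8800792052795 [ 1.21403233 -0.1109372   0.64960592]
[ 0.15045779 -0.63176165  0.23046548] [[-0.     0.232 -0.973]
 [ 0.002 -0.973 -0.232]
 [-1.    -0.002  0.   ]] [-0.15441522 -0.2177254   0.09792108] 0.08546147149181245 0.1
```

View pics/top0.png

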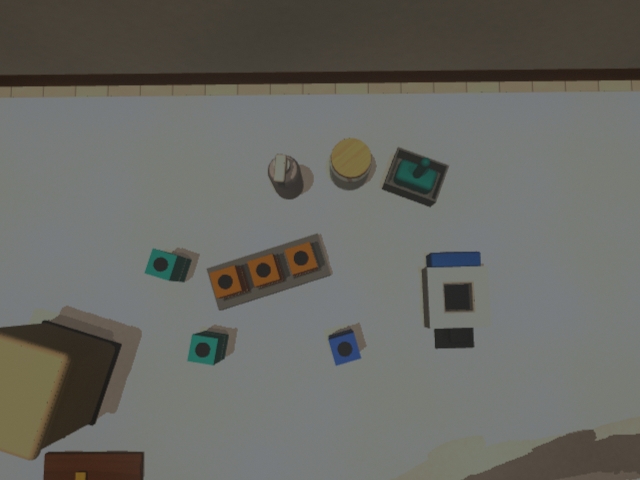

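View pics/scene0.png

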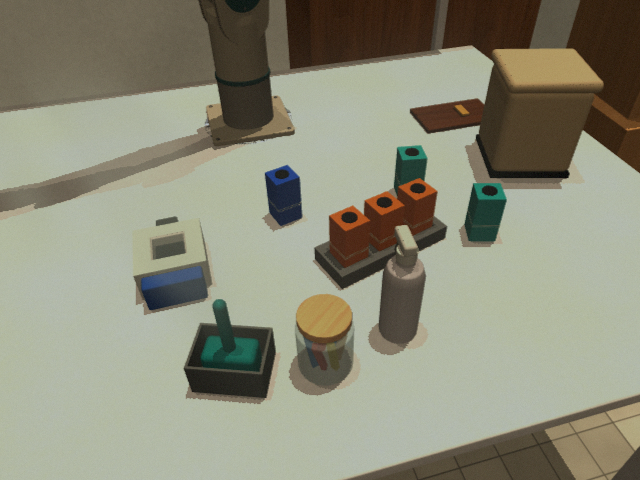

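Top: orange cartridges at about (226,282), (263,270) and (301,258) in the grey rack. The well is at (459,297), the blue reservoir at (455,259), and the bystanders are at rows 155–175. Turquoise and blue look-alikes stand apart.

```bash
python3 - <<'E'
from h import *
X=np.load("top0.npy"); im=cv2.imread("pics/top0.png"); hsv=cv2.cvtColor(im,cv2.COLOR_BGR2HSV)
v,u=np.mgrid[:480,:640]
def rep(n,m):
    P=X[m]; r=cv2.minAreaRect((P[:,:2]*1000).astype(np.float32)); print(n,len(P),"c",np.round(r[0],1),"size",np.round(r[1],1),"ang",round(r[2],1),"z",np.median(P[:,2]).round(4),"mean",P.mean(0).round(4))
for n,(a,b) in dict(L=(226,282),M=(263,270),Rr=(301,258)).items():
    m=(abs(u-a)<22)&(abs(v-b)<22)&(abs(X[...,2]-.108)<.012)
    rep(n,m)
m=(abs(u-269)<70)&(abs(v-270)<45)&(abs(X[...,2]-.03)<.006); rep("rack",m)
m=(abs(u-459)<45)&(abs(v-297)<34)&(abs(X[...,2]-.06)<.005); 
rep("basetop",m)
P=X[285:310,445:473]; print("well z",np.round(P[12,::3,2],3),np.round(P[::3,14,2],3))
m=(abs(u-459)<22)&(abs(v-297)<22)&(X[...,2]<.052)&(X[...,2]>.02);rep("well",m)
for n,a,b in (("spray",283,170),("jar",351,160),("scoop",425,163),("blue",345,349),("res",455,259),("teal",203,350)): print(n,X[b,a].round(3))
# well centre by dark edges
P=X[262:330,425:490]; 
E
```

```text
L 730 c [540.5 236.5] size [50.2 50.7] ang 16.9 z 0.1089 mean [0.5405 0.2352 0.1088]
M 718 c [558.3 176.3] size [50.2 75.2] ang 17.0 z 0.109 mean [0.5615 0.1639 0.109 ]
Rr 700 c [580.5 105.2] size [50.2 74.6] ang 17.4 z 0.1091 mean [0.5836 0.0933 0.1091]
rack 2499 c [562.9 164.9] size [ 90.5 240.7] ang 17.3 z 0.0304 mean [0.5616 0.1546 0.0303]
basetop 3019 c [ 510.1 -215.1] size [131.2 121.3] ang 1.3 z 0.0605 mean [ 0.5092 -0.215   0.0604]
well z [0.043 0.042 0.042 0.04  0.045 0.04  0.042 0.044 0.032 0.054] [0.042 0.043 0.041 0.042 0.044 0.043 0.043 0.042 0.047]
well 704 c [ 508.6 -217.4] size [54.8 53.4] ang 2.0 z 0.0426 mean [ 0.5084 -0.2186  0.0425]
spray [0.735 0.12  0.189]
jar [ 0.773 -0.004  0.112]
scoop [ 0.753 -0.137  0.159]
blue [0.414 0.011 0.104]
res [ 0.584 -0.212  0.055]
teal [0.413 0.277 0.106]
```

```bash
python3 - <<'E'
import cv2
im=cv2.imread("pics/top0.png")
a=cv2.resize(im[220:320,195:345],None,fx=5,fy=5,interpolation=cv2.INTER_CUBIC)
a=cv2.convertScaleAbs(a,alpha=1.6); cv2.imwrite("pics/c1.png",a)
b=cv2.convertScaleAbs(cv2.resize(im[245:355,410:500],None,fx=5,fy=5,interpolation=cv2.INTER_CUBIC),alpha=1.4); cv2.imwrite("pics/c2.png",b)
E
```

```text
(no output)
```

View pics/c2.png

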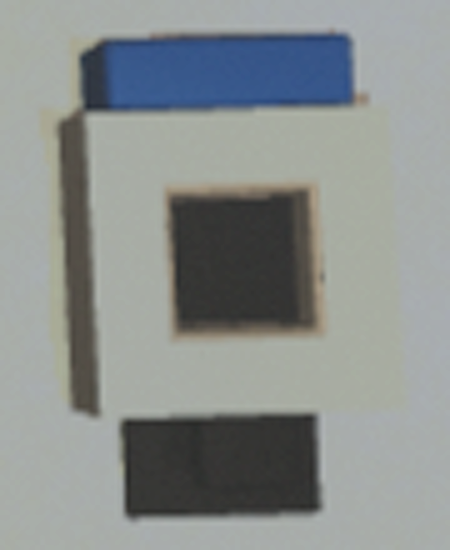

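The crop shows the chamfer's outer corners at about (167,187), (318,183), (327,331) and (176,338), with the well centred on the block.

```bash
cat >> h.py <<'E'
def go(x,y,z,yaw):
    p,r,o=tool(); d=r.T@(np.array([x,y,z])-p)*100
    cur=np.degrees(np.arctan2(r[1,1],r[0,1])); t=(yaw-cur+90)%180-90
    print("shift",d.round(2),"turn(tool x)",round(-np.radians(t),3),"| pos",p.round(4),"yaw",round(cur,2),"q",np.round(o["joint_pos"],2),"F",np.round(o["force"],2),"open",round(o["opening"],4),"t",round(o["time_s"],2))
E
python3 - <<'E'
from h import *
c=cam("top")
def pix(u,v,z):
    d=np.array([(u-c["cx"])/c["f"],(v-c["cy"])/c["f"],1])@c["Rm"]; o=-c["t"]@c["Rm"]; return (o+d*(z-o[2])/d[2])[:2]
for L in ([(167,187),(318,183),(327,331),(176,338)],[(85,112),(385,108),(405,410),(100,415)]):
    Q=np.array([pix(410+(a+.5)/5-.5,245+(b+.5)/5-.5,.06) for a,b in L]); print(Q.round(4).tolist(),Q.mean(0).round(4))
    e=[Q[1]-Q[0],Q[2]-Q[1],Q[3]-Q[2],Q[0]-Q[3]]; print([round(np.degrees(np.arctan2(a[1],a[0]))%90,1) for a in e],[np.linalg.norm(a).round(4) for a in e])
go(.5848,.0929,.22,17.3)
go(.5,-.25,.23,17.3)
E
```

```text
[[0.5387, -0.1856], [0.5398, -0.2452], [0.4818, -0.2466], [0.4794, -0.1873]] [ 0.5099 -0.2162]
[np.float64(1.1), np.float64(1.4), np.float64(2.3), np.float64(1.7)] [np.float64(0.0597), np.float64(0.0581), np.float64(0.0594), np.float64(0.0593)]
[[0.5686, -0.154], [0.5694, -0.2728], [0.4509, -0.276], [0.4496, -0.1567]] [ 0.5096 -0.2149]
[np.float64(0.4), np.float64(1.5), np.float64(0.6), np.float64(1.3)] [np.float64(0.1188), np.float64(0.1185), np.float64(0.1193), np.float64(0.119)]
shift [  1.14 -60.44 -59.04] turn(tool x) 1.503 | pos [ 0.1505 -0.6319  0.2306] yaw -76.6 q [ 1.27  0.63  0.04  1.52 -0.03  1.   -0.02] F [-0.17 -0.25  0.24] open 0.0857 t 0.15
shift [  0.1  -29.05 -42.85] turn(tool x) 1.503 | pos [ 0.1505 -0.6319  0.2306] yaw -76.6 q [ 1.27  0.63  0.04  1.52 -0.03  1.   -0.02] F [-0.17 -0.25  0.24] open 0.0857 t 0.15
```

```bash
python3 -m pendant '[[0,-29,-43,-1.2,0],[0,-29,-43,-1.2,0],[0,-29,-43,-1.2,0],[0,-29,-43,-1.2,0],[0,-29,-43,-1.2,0],[0,-29,-43,-1.2,0],[0,-29,-43,-1.2,0],[0,-29,-43,-1.2,0],[0,-29,-43,-1.2,0],[0,-29,-43,-1.2,0]]'; python3 -c "
from h import *
go(.5848,.0929,.18,17.3)"
```

```text
time_s: 0.98
eef_pos: [0.4333, -0.3238, 0.2311]
tcp_rot: [0.466, 0.532, 0.467, -0.532]
force: [0.3, -0.1, -0.1]
opening: 0.0851
shift [  5.16   9.56 -43.29] turn(tool x) -0.433 | pos [ 0.4333 -0.3238  0.2311] yaw -7.53 q [ 0.8   0.49 -0.31  1.82  0.19  0.87  0.27] F [ 0.3  -0.05 -0.09] open 0.0851 t 0.98
```

```bash
python3 -m pendant '[[1,9.6,-43.3,-0.433,0],[1,9.6,-43.3,-0.433,0],[1,9.6,-43.3,-0.433,0],[2,9.6,-43.3,-0.433,0],[2,9.6,-43.3,-0.433,0],[3,9.6,-43.3,-0.433,0],[4,9.6,-43.3,-0.433,0],[5,9.6,-43.3,-0.433,0],[5,9.6,-43.3,-0.433,0],[5,9.6,-43.3,-0.433,0]]'; python3 -c "
from h import *
go(.5848,.0929,.18,17.3)"
```

```text
time_s: 1.82
eef_pos: [0.5745, 0.0645, 0.1878]
tcp_rot: [0.569, 0.419, 0.57, -0.419]
force: [-0.3, -0.1, 0.7]
opening: 0.0857
shift [ 0.79  1.83 -2.41] turn(tool x) -0.001 | pos [0.5745 0.0645 0.1878] yaw 17.26 q [ 0.11  0.6  -0.41  1.76  0.31  0.84 -0.15] F [-0.31 -0.15  0.73] open 0.0857 t 1.82
```

```bash
python3 -m pendant '[[0.8,1.8,-2.4,0,0],[0.8,1.8,-2.4,0,0],[0.8,1.8,-2.4,0,0]]'; python3 - <<'E'
from h import *
go(.5848,.0929,.06,17.3)
c=cam("wrist"); cv2.imwrite("pics/w1.png",c["img"]); X=cloud(c)
hsv=cv2.cvtColor(c["img"],cv2.COLOR_BGR2HSV)
m=(abs(X[...,2]-.108)<.01)&(c["depth"]>0)&(hsv[...,1]>60)
n,l,st,ce=cv2.connectedComponentsWithStats(m.astype(np.uint8))
for i in range(1,n):
    if st[i,4]>800:
        P=X[l==i]; r=cv2.minAreaRect((P[:,:2]*1000).astype(np.float32)); print(ce[i].round(),st[i,4],np.round(r[0],1),np.round(r[1],1),round(r[2],1),np.median(P[:,2]))
E
```

```text
time_s: 2.07
eef_pos: [0.584, 0.0954, 0.179]
tcp_rot: [0.569, 0.418, 0.571, -0.418]
force: [0.8, -0.2, -1.0]
opening: 0.0854
shift [11.89  0.02  0.3 ] turn(tool x) 0.004 | pos [0.584  0.0954 0.179 ] yaw 17.53 q [ 0.05  0.63 -0.41  1.73  0.32  0.84 -0.19] F [ 0.78 -0.15 -0.95] open 0.0854 t 2.07
[321.  13.] 2650 [547.4 217.1] [50.1 10.4] 16.9 0.10739344157160982
[318. 123.] 7139 [562.9 164.5] [50.2 50.2] 17.0 0.10755922393285029
[318. 251.] 5630 [585.1  93.6] [50.3 50.8] 17.4 0.10754170426002735
[ 36. 290.] 3412 [417.5  12.8] [45.3 51.4] 15.2 0.09963165036606877
[534. 469.] 802 [781.4 -10. ] [32.6 23.5] 13.9 0.1115280008642526
```

View pics/w1.png

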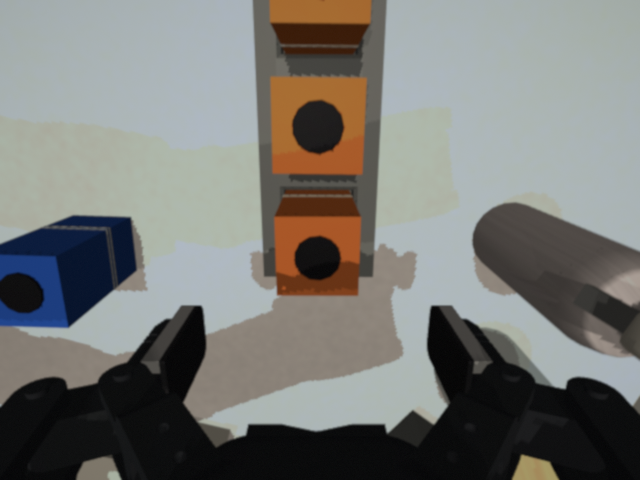

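The wrist view shows the right-hand cartridge at (318,255) centred between the open fingers, and the spray bottle well to the right. The position agrees to 1 mm, so I'm descending.

```bash
python3 -m pendant '[[3,0.1,0.2,0.004,0],[6,0.1,0.2,0.004,0],[9,0.1,0.2,0.004,0],[11,0.1,0.2,0.004,0],[11.9,0.1,0.2,0.004,0],[11.9,0.1,0.2,0.004,0],[11.9,0.1,0.2,0.004,0]]' 30; python3 -c "
from h import *
go(.5851,.0935,.06,17.2)"; python3 -m pendant '[[0,0,0,0,0.3],[0,0,0,0,0.5],[0,0,0,0,0.7],[0,0,0,0,0.8],[0,0,0,0,0.8],[0,0,0,0,0.8],[0,0,0,0,0.8]]' 30; python3 -c "
from h import *
go(.5851,.0935,.06,17.2)"
```

```text
time_s: 2.7
eef_pos: [0.5857, 0.0901, 0.0608]
tcp_rot: [0.568, 0.42, 0.569, -0.421]
force: [0.8, -0.4, 1.1]
opening: 0.0851
shift [ 0.08  0.04 -0.34] turn(tool x) -0.003 | pos [0.5857 0.0901 0.0608] yaw 17.03 q [ 0.    0.79 -0.32  1.81  0.41  0.61 -0.27] F [ 0.76 -0.4   1.09] open 0.0851 t 2.7
time_s: 3.28
eef_pos: [0.5865, 0.09, 0.0623]
tcp_rot: [0.569, 0.42, 0.568, -0.421]
force: [-0.3, -1.7, 6.6]
opening: 0.0497
shift [ 0.23 -0.04 -0.38] turn(tool x) -0.003 | pos [0.5865 0.09   0.0623] yaw 17.02 q [ 0.    0.79 -0.32  1.8   0.41  0.61 -0.27] F [-0.33 -1.71  6.6 ] open 0.0497 t 3.28
```

```bash
python3 -m pendant '[[-0.3,0,0,0,0.8],[-0.6,0,0,0,0.8],[-0.9,0,0,0,0.8],[-1.2,0,0,0,0.8],[-1.2,0,0,0,0.8],[-1.2,0,0,0,0.8],[-1.2,0,0,0,0.8],[-1.2,0,0,0,0.8]]'; for i in 1 2 3; do python3 -m pendant '[[0,0,0,0,0.8],[0,0,0,0,0.8]]'; done
```

```text
time_s: 3.95
eef_pos: [0.5863, 0.09, 0.074]
tcp_rot: [0.569, 0.42, 0.568, -0.421]
force: [-0.2, -0.2, -3.1]
opening: 0.0499
time_s: 4.12
eef_pos: [0.5862, 0.0899, 0.0738]
tcp_rot: [0.568, 0.42, 0.568, -0.421]
force: [0.5, 0.8, -3.1]
opening: 0.0496
time_s: 4.28
eef_pos: [0.586, 0.0899, 0.0737]
tcp_rot: [0.568, 0.42, 0.569, -0.421]
force: [-0.3, 0.7, -3.4]
opening: 0.0496
time_s: 4.45
eef_pos: [0.586, 0.0899, 0.0737]
tcp_rot: [0.568, 0.42, 0.569, -0.421]
force: [-0.5, 0.1, -2.4]
opening: 0.0496
```

```bash
for i in 1 2 3 4 5 6 7 8; do python3 -m pendant '[[0,0,0,0,0.8]]' | grep force; done
```

```text
force: [-0.3, 0.0, -3.6]
force: [0.7, 0.5, -3.4]
force: [0.3, 0.0, -2.8]
force: [0.1, 0.4, -3.4]
force: [0.2, 0.7, -3.7]
force: [-0.2, -0.4, -3.3]
force: [-0.2, -0.0, -3.3]
force: [-0.4, -0.2, -2.7]
```

About 3.2 N, or 330 g, so this is the full one. I'll recheck the weight in free air, where the pocket walls can't affect it.

```bash
python3 -m pendant '[[-1,0,0,0,0.8],[-2.5,0,0,0,0.8],[-4,0,0,0,0.8],[-6,0,0,0,0.8],[-8,0,0,0,0.8],[-10,0,0,0,0.8],[-10.5,0,0,0,0.8],[-10.5,0,0,0,0.8],[-10.5,0,0,0,0.8],[-10.5,0,0,0,0.8]]'; for i in 1 2 3 4; do python3 -m pendant '[[0,0,0,0,0.8]]' | grep force; done
python3 - <<'E'
from h import *
p,r,o=tool()
c=cam("wrist"); cv2.imwrite("pics/w2.png",c["img"]); X=cloud(c); L=(X-p)@r
hsv=cv2.cvtColor(c["img"],cv2.COLOR_BGR2HSV)
top=p[2]-.0543+.1
m=(abs(X[...,2]-top)<.006)&(c["depth"]>0)
n,l,st,ce=cv2.connectedComponentsWithStats(m.astype(np.uint8))
for i in range(1,n):
    if st[i,4]>500:
        P=L[l==i][:,1:]*1000; q=cv2.minAreaRect(P.astype(np.float32)); print(ce[i].round(),st[i,4],"tool yz mm",np.round(q[0],1),np.round(q[1],1),round(q[2],1),"x",np.median(L[l==i][:,0]), "min/max",np.percentile(P,[1,99],axis=0).round(1).tolist())
go(.51,-.2155,.17,1.3)
E
```

```text
time_s: 5.95
eef_pos: [0.5851, 0.0896, 0.1775]
tcp_rot: [0.568, 0.419, 0.569, -0.422]
force: [-0.5, 0.3, -2.6]
opening: 0.0498
force: [0.8, -0.7, -3.1]
force: [0.1, -0.2, -3.2]
force: [-0.4, -0.7, -3.0]
force: [-0.2, -0.4, -3.2]
[317. 355.] 25516 tool yz mm [-0.2 -5.4] [48.2 94.8] 90.0 x -0.045497251662912706 min/max [[-41.3, -29.0], [41.8, 15.4]]
shift [  0.49 -15.85  26.99] turn(tool x) 0.275 | pos [0.5825 0.089  0.1733] yaw 17.04 q [ 0.05  0.64 -0.4   1.73  0.32  0.84 -0.2 ] F [ 0.11 -0.21 -3.65] open 0.0495 t 6.33
```

View pics/w2.png

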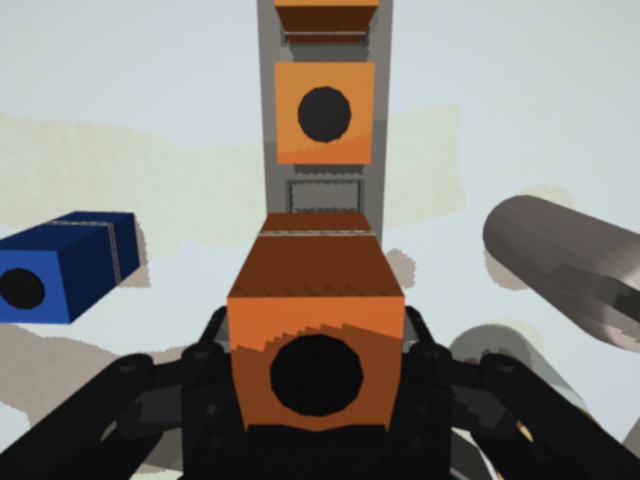

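Empty-air weight is still about 3.1 N. The picture shows the cartridge held square at (317,355), its front edge 29 mm ahead of the TCP, so its centre is 4 mm to tool −z. Next stop is above the well.

```bash
python3 -m pendant '[[0,-3,5,0.05,0.8],[0,-6,10,0.1,0.8],[0,-9,15,0.15,0.8],[0,-11,19,0.2,0.8],[0,-13.5,23,0.24,0.8],[0.2,-15.3,26,0.275,0.8],[0.4,-15.9,27.4,0.275,0.8],[0.4,-15.9,27.4,0.275,0.8],[0.4,-15.9,27.4,0.275,0.8],[0.4,-15.9,27.4,0.275,0.8]]'; python3 -c "
from h import *
go(.5101,-.2195,.14,1.3)"
```

```text
time_s: 7.17
eef_pos: [0.51, -0.2218, 0.1707]
tcp_rot: [0.502, 0.492, 0.507, -0.499]
force: [0.9, 1.9, -2.7]
opening: 0.0496
shift [ 3.07  0.05 -0.24] turn(tool x) -0.005 | pos [ 0.51   -0.2218  0.1707] yaw 1.02 q [ 0.58  0.59 -0.34  1.83  0.28  0.77  0.1 ] F [ 0.89  1.94 -2.67] open 0.0496 t 7.17
```

```bash
python3 -m pendant '[[1,0,-0.2,-0.005,0.8],[2,0,-0.2,-0.005,0.8],[3,0,-0.2,-0.005,0.8],[3.4,0,-0.2,-0.005,0.8],[3.4,0,-0.2,-0.005,0.8],[3.4,0,-0.2,-0.005,0.8],[3.4,0,-0.2,-0.005,0.8]]'; python3 - <<'E'
from h import *
go(.5101,-.2195,.13,1.3)
p,r,o=tool()
for n in ("wrist","top"):
    c=cam(n); X=cloud(c); cv2.imwrite(f"pics/{n}3.png",c["img"])
    m=(abs(X[...,2]-.0605)<.003)&(abs(X[...,0]-.51)<.07)&(abs(X[...,1]+.2155)<.07)&(c["depth"]>0)
    P=X[m]; print(n,len(P),"x",np.percentile(P[:,0],[.5,99.5]),"y",np.percentile(P[:,1],[.5,99.5]))
    m=(abs(X[...,2]-(p[2]+.0457))<.005)&(abs(X[...,0]-.51)<.03)&(abs(X[...,1]+.2155)<.03)&(c["depth"]>0)
    P=X[m]; print("cart",len(P),np.percentile(P,[1,99],axis=0).round(4).tolist() if len(P) else 0)
E
```

```text
time_s: 7.75
eef_pos: [0.51, -0.2196, 0.1368]
tcp_rot: [0.504, 0.491, 0.508, -0.498]
force: [-0.0, -0.4, -2.5]
opening: 0.0498
shift [ 0.68  0.02 -0.01] turn(tool x) 0.001 | pos [ 0.51   -0.2196  0.1368] yaw 1.34 q [ 0.56  0.64 -0.32  1.86  0.31  0.7   0.08] F [-0.02 -0.39 -2.53] open 0.0498 t 7.75
wrist 18522 x [0.44982029 0.56956911] y [-0.25036053 -0.15495499]
cart 23177 [[0.4836, -0.2351, 0.1781], [0.5367, -0.1903, 0.186]]
top 1690 x [0.44871391 0.57044273] y [-0.24526452 -0.15440033]
cart 308 [[0.4839, -0.2086, 0.1782], [0.5338, -0.1901, 0.1868]]
```

View pics/wrist3.png

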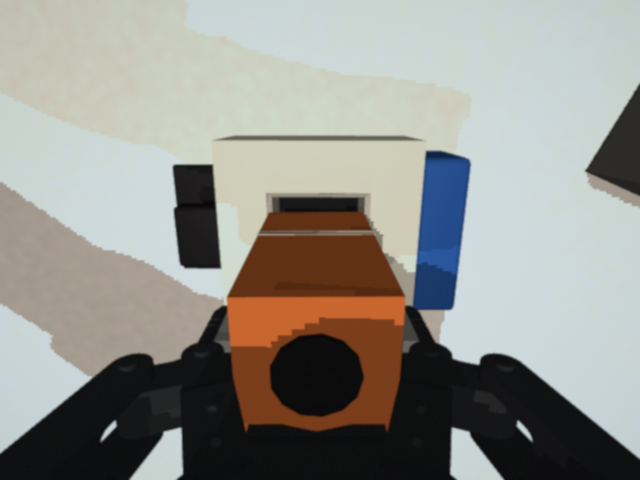

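The wrist view shows the block centred on x≈0.5097 and the well's far rim visible symmetrically at (270–370, 200). The cartridge is aligned to about 1 mm, so I'm entering the mouth gently.

```bash
python3 -m pendant '[[0.6,0,0,0,0.8],[1.2,0,0,0,0.8],[1.8,0,0,0,0.8],[2.2,0,0,0,0.8],[2.6,0,0,0,0.8],[2.9,0,0,0,0.8],[3.2,0,0,0,0.8],[3.2,0,0,0,0.8],[3.2,0,0,0,0.8]]' 50; python3 -c "
from h import *
go(.5101,-.2195,.09,1.3)"
```

```text
time_s: 8.6
eef_pos: [0.5097, -0.2199, 0.105]
tcp_rot: [0.504, 0.491, 0.508, -0.498]
force: [-0.6, -0.0, -3.1]
opening: 0.0496
shift [ 1.5   0.06 -0.05] turn(tool x) 0.0 | pos [ 0.5097 -0.2199  0.105 ] yaw 1.32 q [ 0.55  0.69 -0.3   1.88  0.33  0.63  0.06] F [-0.56 -0.   -3.09] open 0.0496 t 8.6
```

```bash
python3 -m pendant '[[0.2,0,0,0,0.8],[0.4,0,0,0,0.8],[0.6,0,0,0,0.8],[0.6,0,0,0,0.8]]'|grep -E 'eef|force'; python3 -m pendant '[[0.15,0,0,0,0.8],[0.3,0,0,0,0.8],[0.3,0,0,0,0.8]]'|grep -E 'eef|force'
```

```text
eef_pos: [0.5093, -0.2199, 0.0986]
force: [-0.6, 0.4, -4.2]
eef_pos: [0.5095, -0.22, 0.0956]
force: [-0.5, 0.1, -0.0]
```

```bash
for i in 1; do python3 -m pendant '[[0.1,0,0,0,0.8],[0.2,0,0,0,0.8],[0.2,0,0,0,0.8]]'|grep -E 'eef|force'; done; python3 -m pendant '[[0.1,0,0,0,0.8],[0.2,0,0,0,0.8],[0.2,0,0,0,0.8]]'|grep -E 'eef|force';  python3 -m pendant '[[0.1,0,0,0,0.8],[0.2,0,0,0,0.8],[0.2,0,0,0,0.8]]'|grep -E 'eef|force|open'
```

```text
eef_pos: [0.5097, -0.22, 0.094]
force: [-1.6, 0.7, 4.4]
eef_pos: [0.5096, -0.22, 0.0921]
force: [-1.5, 1.0, 4.5]
eef_pos: [0.5096, -0.22, 0.09]
force: [-1.8, 0.8, 3.6]
opening: 0.0495
```

```bash
python3 -m pendant '[[0.1,0,0,0,0.8],[0.2,0,0,0,0.8],[0.2,0,0,0,0.8]]'|grep -E 'eef|force'; python3 -m pendant '[[0.1,0,0,0,0.8],[0.2,0,0,0,0.8],[0.2,0,0,0,0.8]]'|grep -E 'eef|force';  python3 -m pendant '[[0.1,0,0,0,0.8],[0.15,0,0,0,0.8],[0.15,0,0,0,0.8]]'|grep -E 'eef|force|open'
```

```text
eef_pos: [0.5096, -0.22, 0.0877]
force: [-2.1, 0.0, 4.3]
eef_pos: [0.5096, -0.22, 0.0855]
force: [-1.2, 1.3, 3.7]
eef_pos: [0.5096, -0.22, 0.084]
force: [-1.5, 0.4, 5.8]
opening: 0.0494
```

Force is starting to rise near the expected stop, so I'm continuing in 1 mm steps.

```bash
python3 -m pendant '[[0.1,0,0,0,0.8],[0.1,0,0,0,0.8]]'|grep -E 'eef|force'; python3 -m pendant '[[0.1,0,0,0,0.8],[0.1,0,0,0,0.8]]'|grep -E 'eef|force|open'
```

```text
eef_pos: [0.5096, -0.2201, 0.0832]
force: [-2.5, 1.6, 8.7]
eef_pos: [0.5096, -0.22, 0.0827]
force: [-2.5, 0.4, 10.1]
opening: 0.0498
```

The force now rises about 4 N per mm after about 10 mm of slide, so the plate is at its stop (about 13 N in total). I'll unload slightly, open, then back up.

```bash
python3 -m pendant '[[-0.1,0,0,0,0.8],[-0.2,0,0,0,0.8],[-0.2,0,0,0,0.8]]' 20; python3 -m pendant '[[0,0,0,0,0.6],[0,0,0,0,0.4],[0,0,0,0,0.2],[0,0,0,0,0],[0,0,0,0,0],[0,0,0,0,0]]'; python3 -m pendant '[[-1,0,0,0,0],[-2,0,0,0,0],[-4,0,0,0,0],[-7,0,0,0,0],[-10,0,0,0,0],[-13,0,0,0,0],[-15,0,0,0,0],[-15,0,0,0,0],[-15,0,0,0,0]]'; python3 - <<'E'
from h import *
c=cam("wrist"); X=cloud(c); cv2.imwrite("pics/w4.png",c["img"])
hsv=cv2.cvtColor(c["img"],cv2.COLOR_BGR2HSV)
m=(X[...,2]>.105)&(X[...,2]<.15)&(abs(X[...,0]-.51)<.05)&(abs(X[...,1]+.2155)<.05)&(c["depth"]>0)
P=X[m]; q=cv2.minAreaRect((P[:,:2]*1000).astype(np.float32)); print(len(P),q,np.median(P[:,2]),np.percentile(P[:,2],[5,95]))
m=(abs(X[...,2]-.06)<.006)&(abs(X[...,0]-.51)<.07)&(abs(X[...,1]+.2155)<.07); print("block top z",np.median(X[m][:,2]))
E
```

```text
time_s: 11.27
eef_pos: [0.5096, -0.22, 0.0847]
tcp_rot: [0.504, 0.491, 0.507, -0.498]
force: [-0.7, 0.8, 2.6]
opening: 0.0497
time_s: 11.77
eef_pos: [0.5097, -0.22, 0.0846]
tcp_rot: [0.504, 0.491, 0.507, -0.498]
force: [-0.2, 0.3, 0.0]
opening: 0.0854
time_s: 12.52
eef_pos: [0.5121, -0.2197, 0.2368]
tcp_rot: [0.505, 0.491, 0.506, -0.497]
force: [-1.5, -0.1, -1.2]
opening: 0.0853
5722 ((508.4130859375, -216.15887451171875), (50.077022552490234, 50.69852066040039), 1.2815642356872559) 0.130731477163833 [0.12053551 0.13403772]
block top z 0.059478092257308546
```

View pics/w4.png

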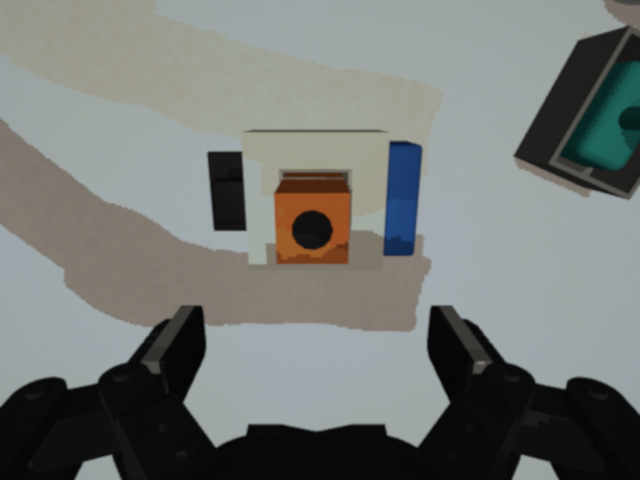

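The picture shows the cartridge upright at (313,228) in the well with the gripper clear. Its top is about 131 mm, which fits 10 mm of plate travel. I'll do a final zero-force and rack check, then hand in.

```bash
for i in 1 2 3 4; do python3 -m pendant '[[0,0,0,0,0],[0,0,0,0,0]]' | grep force; done; python3 - <<'E'
from h import *
c=cam("top"); X=cloud(c); A=np.load("top0.npy")
for n,a,b in (("L",226,282),("M",263,270),("R",301,258),("spray",283,170),("jar",351,160),("scoop",425,163)): print(n,A[b,a].round(3),X[b,a].round(3))
print(env.hand_in())
E
```

```text
force: [-0.2, -1.1, -0.6]
force: [0.1, -0.5, 1.2]
force: [-0.7, 0.4, 0.3]
force: [-0.5, 0.0, 0.4]
L [0.54  0.234 0.111] [0.54  0.234 0.112]
M [0.562 0.164 0.113] [0.562 0.165 0.111]
R [0.584 0.093 0.114] [0.592 0.099 0.011]
spray [0.735 0.12  0.189] [0.735 0.12  0.191]
jar [ 0.773 -0.004  0.112] [ 0.773 -0.004  0.111]
scoop [ 0.753 -0.137  0.159] [ 0.754 -0.137  0.158]
the job is handed in; nothing more can be done
None
```

The full cartridge is standing in the dosing base with its plate pressed home. The job was handed in at about 13 s of the 64 s allowed.

- **Finding the full one:** I lifted only the right-hand cartridge of the rack (the one at lowest y). It weighed about 3.2 N, or 330 g, both in its pocket and in free air. That is inside the full range and far above the used-up range. Since exactly one is full, I did not lift the other two.
- **Pressing it down:** The plate was felt about 18 mm below the mouth and slid about 10 mm at roughly 7.5 N. The force then climbed at about 4 N per mm, which marks the stop. The highest press reading was about 13 N including the cartridge's weight. I then eased off and opened the gripper.
- **Last checks:** The gripper was clear, with its force reading back to about zero (single readings scatter by around 1 N). The cartridge stands square in the well with its top at about 131 mm, matching full plate travel within about 1 mm. The two empty cartridges, spray bottle, peg jar and scoop holder are where they started, to about 2 mm.

No check failed. The plate's final position is inferred from force and height, as it could not be read directly.

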